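# Sort the polishing felts into their caddy

## Robot

A 7-joint arm with a two-finger parallel gripper is mounted at the origin on the work surface. World frame = base frame: x ahead of the robot, y to its left, z up, the work surface at z = 0. Lengths are in m, angles in rad, forces in N, time in s.
With the tool pointing down it reaches from about 0.4 to 0.85 m from the base axis. Payload 4.5 kg.
Tool frame: the origin (TCP) lies at the very end of the fingers, on their centre line; the grasp point (between the pads) lies 19 mm behind it; z points along the fingers, y is the line along which they close (so a half turn about z gives the same grasp; the last joint's range is limited). The gripper opens to 88 mm and grips with 3 to 60 N. Pads are 18 mm wide; open, the fingers measure 123 mm over their backs; the gripper's body (75 mm by 187 mm) begins 45 mm behind the grasp point.
Start: joints at [1.255, 0.689, -0.195, 1.565, 0.157, 0.902, -0.215], TCP at [0.214, -0.587, 0.239] pointing down, gripper open.
Joint ranges: [-3.01, 3.01], [-0.46, 2.08], [-1.47, 1.51], [0.13, 2.56], [-1, 4.14], [0.04, 2.09], [-2.66, 2.66]. Speed limits (rad/s): [2.57, 2.57, 3.14, 3.14, 3.14, 3.14, 3.14].

## Interface

Orientations are given as a unit quaternion [x, y, z, w].
In Python, from plant import r, optics gives the robot as it stands.
- The arm moves only by the tool servo_tool, never from a script. Its arguments are lists of equal length, an entry for each row: "translation": the shift along the tool's x, y, z in m, a list of three; "turn": the turn, a rotation vector about the tool's x, y, z in rad, a list of three. In form: {"translation": [[dx, dy, dz], ...], "turn": [[rx, ry, rz], ...]}. A call has 1 to 10 rows; each row shifts and turns the commanded pose from where the row before left it, along the tool's axes as they then stand; what a row does not reach is not made up. A row lasts 1/8 s, in which the tool goes at most 62.5 mm and 10.7 degrees, less where a joint would pass 70% of its speed; a pose out of reach is approached as far as the arm can. A call is refused whole if a number of a shift passes 0.0625 or a number of a turn 0.188, either way. A call with a gripper value outside its range is refused whole. "grip" is the opening, from 0 (shut) to 1 (fully open), set as the call begins (left out, the last holds). The fingers move at their own pace and stop on an object; "grip_force" is the grip in N (left out, the last holds). Time passes only in rows, so rows that do not move let the fingers close. It gives the time, the measured TCP pose, the force, the opening and the grip force at its end, in the units of the state.
- r.get_state(): the state, without advancing time (a new reading comes with each control period).
- optics.snapshot(name): name is "scene" or "top"; returns a dict with "img" (480x640x3 uint8, red, green, blue), "z_map" (480x640 float32, m along the optical axis (not along the pixel's ray), 0 where there is no reading), "mtx" (3x3 intrinsics, pixels), "R" (3x3) and "t" (3): a world point X has camera coordinates R X + t. Camera axes: x right, y down, z forward; pixel columns grow to the right and rows downward; lengths in m; the calibration is good to about 2 mm. A picture is of the moment at which its call begins.
- r.finish_job(): hands the job in; it is judged then, once.
The state is a dict: "clock": time; "q": joint angles; "qd": joint speeds; "joint_torque": joint torques, N m; "tool_pos": TCP position; "eef_rot": TCP orientation; "contact_force": force on the tool from outside, world axes, zero at the start; "moment": the same for the moment, N m; "opening": opening from 0.0 (shut) to 1.0 (fully open); "finger_force": force on a finger pad.
Only numpy, scipy, OpenCV 4.12 (cv2) and the standard library are available. Lean on these libraries where they do the work, as an engineer would, in place of code of your own. Each camera call takes 0.05 s, during which the arm holds its last target. There are 200 camera calls.

## Task

Put the three good polishing felts away in the wooden caddy: the big wheel flat in the large round recess, the tall pointed cone upright in the small round recess, and the thick roll upright in the square recess, each seated on the floor of its recess. Their worn-down look-alikes (the small wheel, the short blunt cone and the thin roll) stay standing on the bench where they are; do not disturb them.

Things in the scene. Friction and masses are not known exactly. Their poses are not given: they have to be found in the camera images.
- wheel: Hard cream-coloured polishing felt, loose, standing on the bench; origin at the centre of its underside, z up, round about z. Good wheel: a flat disc 58 mm in diameter, 20 mm high.
- cone: Hard cream-coloured polishing felt, loose, standing on the bench; origin at the centre of its underside, z up, round about z. Good cone: a straight butt 36 mm in diameter and 26 mm high, then tapering to a point 8 mm wide at 58 mm height.
- roll: Hard cream-coloured polishing felt, loose, standing on the bench; origin at the centre of its underside, z up, round about z. Good roll: an upright cylinder 34 mm in diameter, 50 mm high.
- worn_wheel: Hard cream-coloured polishing felt, loose, standing on the bench; origin at the centre of its underside, z up, round about z. Worn wheel, to be left alone: a disc 40 mm in diameter, 20 mm high.
- worn_cone: Hard cream-coloured polishing felt, loose, standing on the bench; origin at the centre of its underside, z up, round about z. Worn cone, to be left alone: a butt 36 mm in diameter, 16 mm high, then a blunt taper ending in a flat top 18 mm wide at 34 mm height.
- worn_roll: Hard cream-coloured polishing felt, loose, standing on the bench; origin at the centre of its underside, z up, round about z. Worn roll, to be left alone: an upright cylinder 20 mm in diameter, 50 mm high.
- caddy: The caddy: a low, fixed wooden tray, 108 mm (x) by 290 mm (y), walls 6 mm thick reaching 19 mm above the bench, floor 5 mm thick. It holds three wooden inserts, fixed, side by side in a row along y, 92 mm apart, in any order. Origin: centre of its underside, on the bench.
- round_large: Caddy insert, 90 mm square, with the large round recess, 78 mm in diameter, for the wheel. Origin: centre of its underside, 5 mm above the bench; z up, x across the caddy's short side, y along the row. Dark recess floor 8 mm and top of rim 14 mm above the origin (recess 6 mm deep).
- round_small: Caddy insert with the small round recess, 56 mm in diameter, for the cone; otherwise like round_large.
- square: Caddy insert with the square recess, 52 by 52 mm, sides along the insert's x and y, for the roll; otherwise like round_large.

How it is judged:
At the end, for the whole second after the job is handed in: Wheel in round_large and cone in round_small, each centred within 12 mm, roll in square within 16 mm of its centre; all three upright (within 0.12 rad), underside on the recess floor (6 to 10.5 mm above the insert's origin), at rest; each worn felt upright and within 20 mm of where it began (horizontal distance between wheel and round_large below 0.012 m and z of wheel in the frame of round_large between 0.006 and 0.0105 m and angle between each of wheel, cone, roll, worn_wheel, worn_cone, worn_roll's own z axis and vertical below 0.12 rad and linear speed of each of wheel, cone, roll below 0.02 m/s and horizontal distance between cone and round_small below 0.012 m and z of cone in the frame of round_small between 0.006 and 0.0105 m and horizontal distance between roll and square below 0.016 m and z of roll in the frame of square between 0.006 and 0.0105 m and distance of each of worn_wheel, worn_cone, worn_roll from where it was at the start of the episode below 0.02 m); the robot touches nothing.
It fails at once if a worn felt is moved by more than 30 mm (distance of any of worn_wheel, worn_cone, worn_roll from where it was at the start of the episode above 0.03 m).
It also fails if it takes over 80 s, if anything falls off the work surface, if the arm or the gripper's body presses on something with over 40 N, if the wrist force passes 120 N, or if a joint passes its speed limit or range.

## Working session

There is one attempt and no reset: what is moved stays moved. The work goes in short steps, Python scripts to look and compute and a tool call to move; the robot and the scene stay as the last step left them, time stands still between calls to the robot, and variables do not carry over. Pictures are saved under pics/ and viewed, at most 14 in all, crops included, and the job is handed in when it is done.

Besides the shell and the picture viewer there is one more tool, called after "Call:" by a JSON object that holds its "name" and its "arguments". servo_tool: Moves the arm, as the interface text tells. Its arguments: {"type":"object","properties":{"translation":{"type":"array"},"turn":{"type":"array"},"grip":{"type":"number"},"grip_force":{"type":"number"}},"required":["translation","turn"]}

```bash
mkdir -p pics; cat > h.py <<'E'
import numpy as np, cv2
from plant import r, optics
def snap(name, f=None):
    s=optics.snapshot(name)
    if f: cv2.imwrite('pics/'+f, cv2.cvtColor(s['img'],cv2.COLOR_RGB2BGR))
    return s
def world(s):
    v,u=np.mgrid[0:480,0:640]; K=s['mtx']; z=s['z_map']
    P=np.stack([(u-K[0,2])/K[0,0]*z,(v-K[1,2])/K[1,1]*z,z],-1)
    W=(P-s['t'])@s['R']; W[z==0]=np.nan
    return W
E
python3 - <<'E'
from h import *
for n in('top','scene'):
    s=snap(n,n+'0.png'); W=world(s); np.savez(n+'0.npz',W=W,img=s['img'])
    print(n,-s['R'].T@s['t'],s['R'].round(2).tolist())
    z=W[...,2]; m=((z>.012)&(z<.08)).astype(np.uint8)
    k,l,st,c=cv2.connectedComponentsWithStats(m)
    for i in range(1,k):
        if st[i,4]>60:
            p=W[l==i]; print(st[i].tolist(),np.nanmin(p,0).round(3),np.nanmax(p,0).round(3))
st=r.get_state();print(st['clock'],st['tool_pos'],st['eef_rot'])
E
```

```text
top [0.40126529 0.00304213 0.88180234] [[0.02, -1.0, -0.01], [-0.99, -0.01, -0.13], [0.13, 0.01, -0.99]]
[109, 69, 109, 55, 1860] [0.736 0.206 0.012] [0.832 0.4   0.025]
[482, 78, 30, 31, 528] [ 0.767 -0.3    0.012] [ 0.809 -0.257  0.08 ]
[219, 149, 181, 103, 9866] [ 0.513 -0.111  0.012] [0.688 0.194 0.025]
[562, 156, 53, 44, 1648] [ 0.607 -0.446  0.012] [ 0.666 -0.389  0.08 ]
[70, 162, 32, 61, 1703] [0.556 0.397 0.012] [0.659 0.45  0.036]
[148, 274, 25, 22, 421] [0.433 0.269 0.012] [0.468 0.306 0.061]
[200, 274, 35, 35, 952] [0.413 0.164 0.013] [0.47  0.221 0.025]
[287, 276, 13, 13, 134] [0.447 0.054 0.015] [0.466 0.073 0.055]
[358, 276, 23, 22, 364] [ 0.434 -0.076  0.014] [ 0.468 -0.043  0.054]
[429, 292, 25, 24, 468] [ 0.408 -0.2    0.013] [ 0.446 -0.16   0.025]
[498, 324, 23, 22, 402] [ 0.36  -0.309  0.012] [ 0.395 -0.273  0.037]
scene [1.22808    0.14168634 0.59808746] [[-0.18, 0.98, -0.01], [0.61, 0.1, -0.79], [-0.77, -0.15, -0.62]]
[0, 0, 46, 17, 391] [-1.438 -1.93   0.012] [-1.061 -1.885  0.08 ]
[211, 23, 98, 35, 1797] [-0.877 -0.611  0.012] [-0.583 -0.253  0.08 ]
[148, 31, 4
[... 689 characters left out ...]
0, 18, 24, 366] [ 0.439 -0.076  0.012] [ 0.473 -0.043  0.051]
[347, 219, 11, 21, 199] [0.449 0.054 0.012] [0.474 0.074 0.051]
[403, 227, 30, 21, 481] [0.416 0.164 0.012] [0.474 0.221 0.022]
[458, 226, 20, 26, 366] [0.447 0.27  0.012] [0.474 0.304 0.059]
[53, 234, 45, 47, 1450] [ 0.613 -0.448  0.012] [ 0.672 -0.388  0.077]
[243, 244, 175, 86, 6585] [ 0.517 -0.113  0.012] [0.691 0.195 0.022]
[538, 284, 48, 53, 1586] [0.56  0.398 0.012] [0.663 0.451 0.033]
[89, 310, 32, 43, 725] [ 0.773 -0.298  0.012] [ 0.813 -0.258  0.08 ]
[422, 356, 148, 78, 2879] [0.739 0.205 0.012] [0.836 0.4   0.023]
0.1 [ 0.21396503 -0.58665617  0.23797928] [ 9.84739152e-01  1.74034898e-01 -1.87188384e-04 -7.89105816e-04]
```

View pics/top0.png

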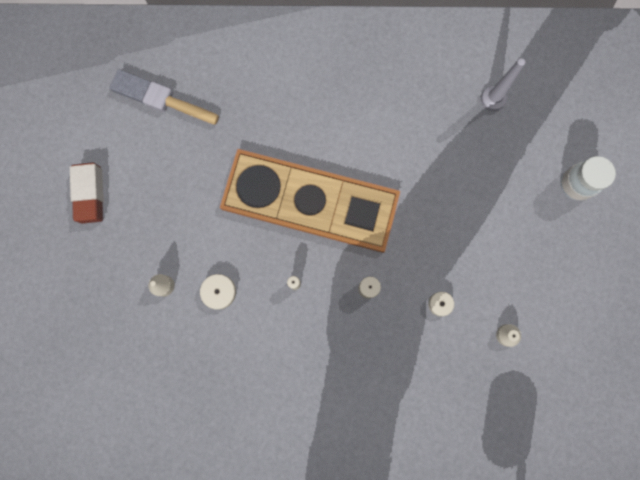

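View pics/scene0.png

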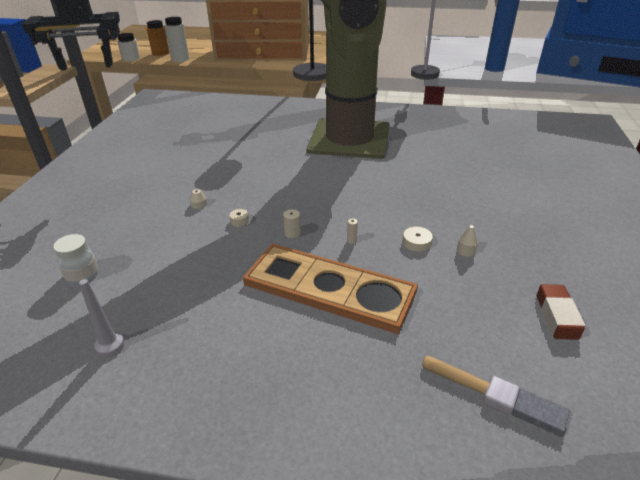

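Top view: recesses are dark, with large round at (258,187), small round (310,200) and square (362,213). Good felts: cone (160,286), wheel (217,292), roll (370,287). Worn felts: roll (293,282), wheel (442,304), cone (509,336). The scene view agrees.

```bash
cat >> h.py <<'E'
def plan(x,y,z,yaw):   # yaw = world angle of tool x
    from scipy.spatial.transform import Rotation as Ro
    s=r.get_state(); R=Ro.from_quat(s['eef_rot']); Rt=Ro.from_euler('z',yaw)*Ro.from_euler('x',np.pi)
    print('t',round(s['clock'],2),'pos',np.round(s['tool_pos'],4),'open',round(s['opening'],3),'F',np.round(s['contact_force'],1),'turn(tool)',(R.inv()*Rt).as_rotvec().round(4),'then shift',(Rt.inv().apply(np.array([x,y,z])-s['tool_pos'])).round(4))
E
python3 - <<'E'
from h import *
A=[]
for n in('top','scene'):
    d=np.load(n+'0.npz');W=d['W'];img=d['img'].astype(int);z=W[...,2]
    reg=(W[...,0]>.3)&(W[...,0]<.72)&(W[...,1]>-.35)&(W[...,1]<.35)
    print(n,'bench z',np.nanmedian(z[reg&(z<.008)]))
    m=(reg&(img.max(-1)<70)&(z>.006)&(z<.022)).astype(np.uint8)
    k,l,st,c=cv2.connectedComponentsWithStats(m)
    C=[]
    for i in range(1,k):
        if st[i,4]>200:
            p=W[l==i]; (a,sz,ang)=cv2.minAreaRect(p[:,:2].astype(np.float32)); C.append(a); print('recess',np.round(a,4),np.round(sz,4),round(ang,1),np.nanmedian(p[:,2]).round(4))
    # felts: outline circles of body points
    for nm,a,rad,h in(('wheel',(.443,.193),.029,.02),('roll',(.453,-.06),.017,.05),('cone',(.452,.287),.018,.058)):
        q=np.hypot(W[...,0]-a[0],W[...,1]-a[1])<.04
        p=W[q&(z>.008)]; t=p[p[:,2]>np.nanmax(p[:,2])-.006]
        print(nm,'top centre',((t.min(0)+t.max(0))/2).round(4),'extent',np.ptp(t,axis=0).round(4),'body',((p.min(0)+p.max(0))/2).round(4),'zmax',p[:,2].max().round(4))
    v,u=np.nonzero(reg&(z>.014)&(z<.028)&(W[...,0]>.5)); a=cv2.minAreaRect(W[v,u,:2].astype(np.float32)); print('caddy',a)
E
```

```text
top bench z 0.0004396444634716196
wheel top centre [0.4416 0.1925 0.0221] extent [0.0564 0.0554 0.006 ] body [0.4419 0.1922 0.0166] zmax 0.0251
roll top centre [ 0.4511 -0.0593  0.0514] extent [0.0335 0.0306 0.0059] body [ 0.4511 -0.0594  0.0313] zmax 0.0543
cone top centre [0.4504 0.2868 0.0579] extent [0.0113 0.0095 0.0058] body [0.4507 0.2876 0.0344] zmax 0.0607
caddy ((0.6002656817436218, 0.041428714990615845), (0.2907710075378418, 0.10928925126791), 75.73090362548828)
scene bench z -0.0009230507988043104
recess [ 0.5758 -0.0499] [0.0483 0.0472] 78.2 0.0123
recess [0.5983 0.0401] [0.0473 0.0501] 33.5 0.0124
wheel top centre [0.4447 0.1923 0.0195] extent [0.0583 0.0565 0.0058] body [0.4448 0.1926 0.0152] zmax 0.0224
roll top centre [ 0.4551 -0.0595  0.0482] extent [0.0327 0.0327 0.0059] body [ 0.4558 -0.0593  0.0297] zmax 0.0512
cone top centre [0.4563 0.2867 0.0563] extent [0.009  0.009  0.0058] body [0.4605 0.2873 0.0338] zmax 0.0592
caddy ((0.6032405495643616, 0.04064449667930603), (0.291331946849823, 0.11246637254953384), 75.9429931640625)
```

```bash
python3 -c "
from h import *
plan(.453,-.0595,.10,1.323)"
```

```text
t 0.1 pos [ 0.214  -0.5867  0.238 ] open 0.998 F [-0.4  0.5  0.2] turn(tool) [-1.500e-03 -7.000e-04 -9.731e-01] then shift [0.5697 0.1024 0.138 ]
```

Call:
{"name": "servo_tool", "arguments": {"translation": [[0, 0, 0], [0, 0, 0], [0, 0, 0], [0, 0, 0], [0, 0, 0], [0, 0, 0], [0, 0, 0]], "turn": [[0, 0, -0.162], [0, 0, -0.162], [0, 0, -0.162], [0, 0, -0.162], [0, 0, -0.162], [0, 0, -0.162], [0, 0, 0]], "grip": 1, "grip_force": 15}}

```text
clock: 0.98
tool_pos: [0.2139, -0.5869, 0.2382]
eef_rot: [0.79, 0.613, 0.0, -0.0]
contact_force: [0.5, 0.6, 0.2]
opening: 1.002
finger_force: 0.0
```

Call:
{"name": "servo_tool", "arguments": {"translation": [[0.0475, 0.0085, 0], [0.0475, 0.0085, 0], [0.0475, 0.0085, 0], [0.0475, 0.0085, 0], [0.0475, 0.0085, 0], [0.0475, 0.0085, 0], [0.0475, 0.0085, 0], [0.0475, 0.0085, 0], [0.0475, 0.0085, 0], [0.0475, 0.0085, 0]], "turn": [[0, 0, 0], [0, 0, 0], [0, 0, 0], [0, 0, 0], [0, 0, 0], [0, 0, 0], [0, 0, 0], [0, 0, 0], [0, 0, 0], [0, 0, 0]]}}

```text
clock: 2.22
tool_pos: [0.4142, -0.1464, 0.2388]
eef_rot: [0.791, 0.612, 0.0, 0.0]
contact_force: [0.1, 0.1, 0.2]
opening: 1.0
finger_force: 0.0
```

Call:
{"name": "servo_tool", "arguments": {"translation": [[0.0475, 0.0085, 0], [0.0475, 0.0085, 0], [0, 0, 0.04], [0, 0, 0.04], [0, 0, 0.04], [0, 0, 0]], "turn": [[0, 0, 0], [0, 0, 0], [0, 0, 0], [0, 0, 0], [0, 0, 0], [0, 0, 0]]}}

```text
clock: 2.98
tool_pos: [0.4519, -0.0597, 0.117]
eef_rot: [0.79, 0.613, -0.002, -0.001]
contact_force: [-0.3, 0.6, 0.1]
opening: 1.002
finger_force: 0.0
```

```bash
python3 -c "
from h import *
plan(.453,-.0595,.02,1.323);snap('scene','s1.png')"
```

```text
t 2.98 pos [ 0.4519 -0.0597  0.117 ] open 1.002 F [-0.3  0.6  0.1] turn(tool) [-0.005   0.002  -0.0028] then shift [0.0005 0.001  0.097 ]
```

View pics/s1.png

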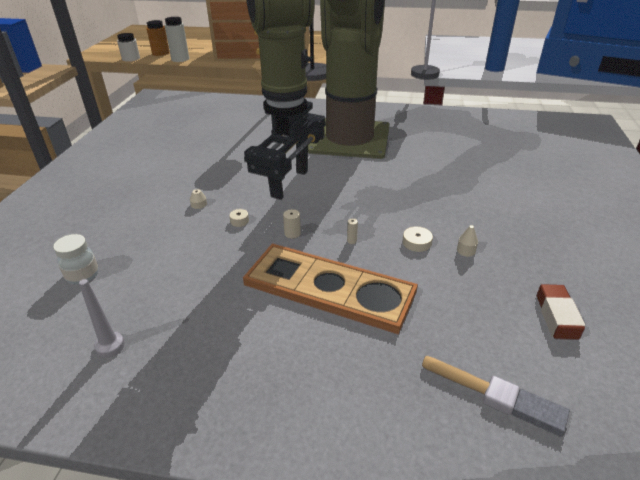

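The gripper is above the roll at (291,222), with its fingers straddling it. Descending to grasp.

Call:
{"name": "servo_tool", "arguments": {"translation": [[0, 0, 0.0325], [0, 0, 0.0325], [0, 0, 0.032], [0, 0, 0]], "turn": [[0, 0, 0], [0, 0, 0], [0, 0, 0], [0, 0, 0]]}}

```text
clock: 3.52
tool_pos: [0.4543, -0.0599, 0.0221]
eef_rot: [0.79, 0.614, -0.001, -0.0]
contact_force: [-0.5, -0.0, 0.3]
opening: 1.001
finger_force: 0.0
```

Call:
{"name": "servo_tool", "arguments": {"translation": [[0, 0, 0], [0, 0, 0], [0, 0, 0], [0, 0, 0], [0, 0, 0], [0, 0, 0]], "turn": [[0, 0, 0], [0, 0, 0], [0, 0, 0], [0, 0, 0], [0, 0, 0], [0, 0, 0]], "grip": 0}}

```text
clock: 4.28
tool_pos: [0.4538, -0.0599, 0.022]
eef_rot: [0.789, 0.614, -0.0, -0.0]
contact_force: [-0.5, -0.5, 1.7]
opening: 0.382
finger_force: 15.0
```

```bash
python3 -c "
from h import *
plan(.579,-.048,.10,1.323)"
```

```text
t 4.28 pos [ 0.4538 -0.0599  0.022 ] open 0.382 F [-0.5 -0.5  1.7] turn(tool) [-0.0007  0.0002 -0.0011] then shift [ 0.0423  0.1184 -0.078 ]
```

Call:
{"name": "servo_tool", "arguments": {"translation": [[0, 0, -0.02], [0, 0, -0.03], [0, 0, -0.03], [0.0105, 0.03, 0], [0.0105, 0.03, 0], [0.0105, 0.03, 0], [0.0105, 0.028, 0], [0, 0, 0], [0, 0, 0]], "turn": [[0, 0, 0], [0, 0, 0], [0, 0, 0], [0, 0, 0], [0, 0, 0], [0, 0, 0], [0, 0, 0], [0, 0, 0], [0, 0, 0]]}}

```text
clock: 5.4
tool_pos: [0.577, -0.0486, 0.1015]
eef_rot: [0.789, 0.614, -0.001, -0.001]
contact_force: [-0.3, 0.6, 0.2]
opening: 0.381
finger_force: 15.0
```

```bash
python3 -c "
from h import *
plan(.579,-.048,.036,1.323);s=snap('scene');i=s['img'][120:360,200:460,::-1];cv2.imwrite('pics/s2.png',cv2.resize(i,None,fx=2.4,fy=2.4))"
```

```text
t 5.4 pos [ 0.577  -0.0486  0.1015] open 0.381 F [-0.3  0.6  0.2] turn(tool) [-0.0029  0.0013 -0.001 ] then shift [0.0011 0.0018 0.0655]
```

View pics/s2.png

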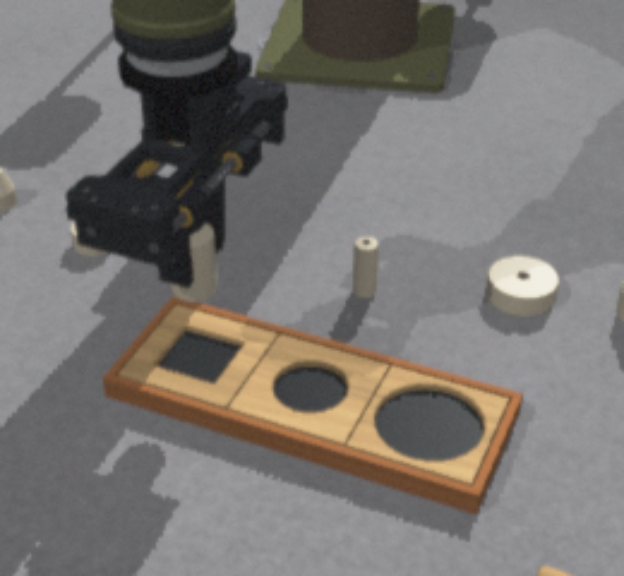

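The roll is held upright at (200,262) in the crop, above the caddy. Lowering it and watching the force.

Call:
{"name": "servo_tool", "arguments": {"translation": [[0.001, 0.001, 0.025], [0, 0, 0.025], [0, 0, 0.01], [0, 0, 0.005], [0, 0, 0], [0, 0, 0]], "turn": [[0, 0, 0], [0, 0, 0], [0, 0, 0], [0, 0, 0], [0, 0, 0], [0, 0, 0]]}}

```text
clock: 6.2
tool_pos: [0.5803, -0.0476, 0.0376]
eef_rot: [0.789, 0.614, 0.0, 0.0]
contact_force: [-0.2, 1.0, -0.1]
opening: 0.377
finger_force: 15.0
```

Call:
{"name": "servo_tool", "arguments": {"translation": [[0, 0, 0.0015], [0, 0, 0.001], [0, 0, 0]], "turn": [[0, 0, 0], [0, 0, 0], [0, 0, 0]]}}

```text
clock: 6.58
tool_pos: [0.5801, -0.0476, 0.035]
eef_rot: [0.789, 0.614, -0.0, 0.0]
contact_force: [0.2, -0.2, 5.0]
opening: 0.379
finger_force: 15.0
```

Call:
{"name": "servo_tool", "arguments": {"translation": [[0, 0, 0], [0, 0, 0], [0, 0, 0], [0, 0, 0], [0, 0, 0]], "turn": [[0, 0, 0], [0, 0, 0], [0, 0, 0], [0, 0, 0], [0, 0, 0]], "grip": 1}}

```text
clock: 7.2
tool_pos: [0.5798, -0.0476, 0.0344]
eef_rot: [0.789, 0.614, -0.0, -0.0]
contact_force: [-0.1, -0.3, 0.1]
opening: 0.927
finger_force: 0.0
```

Call:
{"name": "servo_tool", "arguments": {"translation": [[0, 0, -0.03], [0, 0, -0.04], [0, 0, -0.04], [0, 0, 0]], "turn": [[0, 0, 0], [0, 0, 0], [0, 0, 0], [0, 0, 0]]}}

```text
clock: 7.7
tool_pos: [0.582, -0.0474, 0.1474]
eef_rot: [0.79, 0.614, 0.002, 0.002]
contact_force: [0.7, 0.1, -1.0]
opening: 1.001
finger_force: 0.0
```

```bash
python3 -c "
from h import *
plan(.4435,.1925,.10,1.323)"
```

```text
t 7.7 pos [ 0.582  -0.0474  0.1474] open 1.001 F [ 0.7  0.1 -1. ] turn(tool) [ 0.0054 -0.0017 -0.0015] then shift [ 0.1986 -0.1931  0.0474]
```

Call:
{"name": "servo_tool", "arguments": {"translation": [[0.0395, -0.0385, 0], [0.04, -0.0385, 0], [0.0395, -0.0385, 0], [0.04, -0.0385, 0], [0.0395, -0.0385, 0], [0, 0, 0.035], [0, 0, 0.03], [0, 0, 0], [0, 0, 0]], "turn": [[0, 0, 0], [0, 0, 0], [0, 0, 0], [0, 0, 0], [0, 0, 0], [0, 0, 0], [0, 0, 0], [0, 0, 0], [0, 0, 0]]}}

```text
clock: 8.82
tool_pos: [0.4422, 0.1922, 0.0798]
eef_rot: [0.789, 0.614, -0.0, -0.0]
contact_force: [0.2, 1.2, 1.0]
opening: 1.004
finger_force: 0.0
```

```bash
python3 -c "
from h import *
plan(.4435,.1925,.010,1.323);s=snap('scene');i=s['img'][120:360,240:500,::-1];cv2.imwrite('pics/s3.png',cv2.resize(i,None,fx=2.4,fy=2.4))"
```

```text
t 8.82 pos [0.4422 0.1922 0.0798] open 1.004 F [0.2 1.2 1. ] turn(tool) [-0.0007  0.0002 -0.0013] then shift [0.0006 0.0011 0.0698]
```

View pics/s3.png

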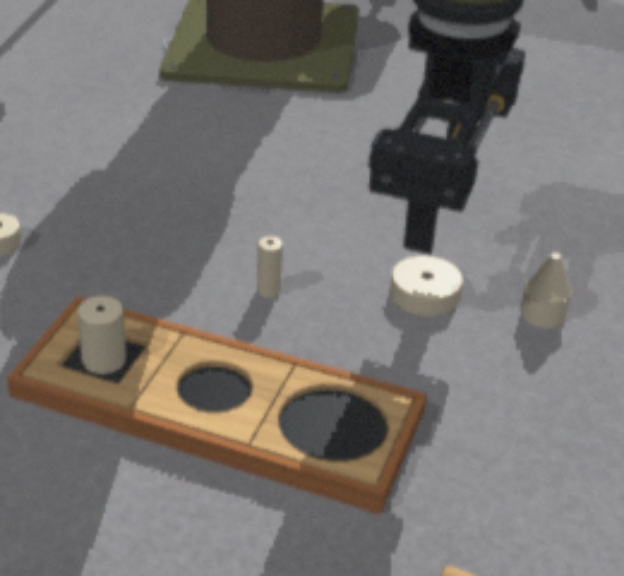

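The roll stands upright in the square recess at (102,335) in the crop, and the gripper is over the wheel at (426,285). Grasping the wheel.

Call:
{"name": "servo_tool", "arguments": {"translation": [[0.001, 0.001, 0.025], [0, 0, 0.025], [0, 0, 0.015], [0, 0, 0.006], [0, 0, 0], [0, 0, 0]], "turn": [[0, 0, 0], [0, 0, 0], [0, 0, 0], [0, 0, 0], [0, 0, 0], [0, 0, 0]]}}

```text
clock: 9.62
tool_pos: [0.4439, 0.1931, 0.0093]
eef_rot: [0.79, 0.614, 0.0, -0.0]
contact_force: [0.0, 0.1, 0.4]
opening: 1.001
finger_force: 0.0
```

Call:
{"name": "servo_tool", "arguments": {"translation": [[0, 0, 0], [0, 0, 0], [0, 0, 0], [0, 0, 0], [0, 0, 0]], "turn": [[0, 0, 0], [0, 0, 0], [0, 0, 0], [0, 0, 0], [0, 0, 0]], "grip": 0}}

```text
clock: 10.25
tool_pos: [0.4434, 0.193, 0.0086]
eef_rot: [0.789, 0.614, -0.0, -0.0]
contact_force: [-0.8, -0.3, 2.3]
opening: 0.656
finger_force: 15.0
```

```bash
python3 -c "
from h import *
plan(.6245,.130,.06,1.323)"
```

```text
t 10.25 pos [0.4434 0.193  0.0086] open 0.656 F [-0.8 -0.3  2.3] turn(tool) [-0.0005  0.0001 -0.0012] then shift [-0.0166  0.191  -0.0514]
```

Call:
{"name": "servo_tool", "arguments": {"translation": [[0, 0, -0.02], [0, 0, -0.03], [0, 0, -0.02], [-0.0035, 0.038, 0], [-0.0035, 0.038, 0], [-0.0035, 0.038, 0], [-0.003, 0.038, 0], [-0.003, 0.039, 0], [0, 0, 0], [0, 0, 0]], "turn": [[0, 0, 0], [0, 0, 0], [0, 0, 0], [0, 0, 0], [0, 0, 0], [0, 0, 0], [0, 0, 0], [0, 0, 0], [0, 0, 0], [0, 0, 0]]}}

```text
clock: 11.5
tool_pos: [0.6231, 0.1302, 0.0779]
eef_rot: [0.789, 0.614, -0.001, -0.001]
contact_force: [0.4, 0.6, -0.4]
opening: 0.652
finger_force: 15.0
```

```bash
python3 -c "
from h import *
plan(.6245,.130,.0225,1.323);s=snap('scene');i=s['img'][120:360,240:500,::-1];cv2.imwrite('pics/s4.png',cv2.resize(i,None,fx=2.4,fy=2.4))"
```

```text
t 11.5 pos [0.6231 0.1302 0.0779] open 0.652 F [ 0.4  0.6 -0.4] turn(tool) [-0.0026  0.0006 -0.0006] then shift [0.0002 0.0014 0.0554]
```

View pics/s4.png

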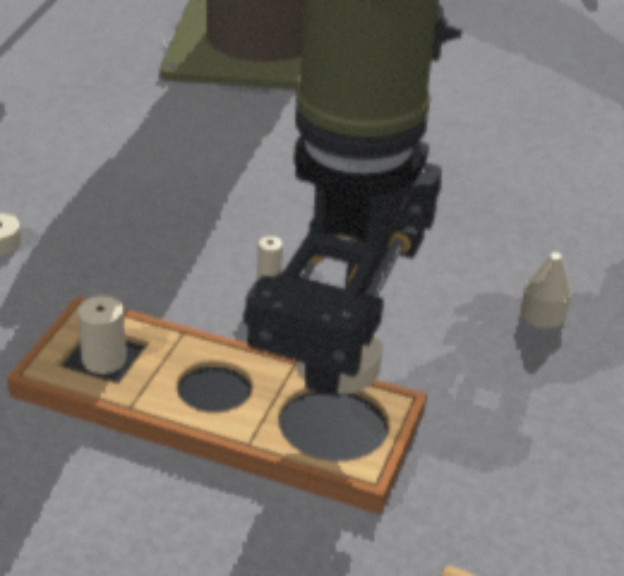

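The wheel is held level at (345,365) in the crop, above the large recess at (333,424). Lowering it.

Call:
{"name": "servo_tool", "arguments": {"translation": [[0, 0.001, 0.02], [0, 0, 0.02], [0, 0, 0.008], [0, 0, 0.004], [0, 0, 0], [0, 0, 0]], "turn": [[0, 0, 0], [0, 0, 0], [0, 0, 0], [0, 0, 0], [0, 0, 0], [0, 0, 0]]}}

```text
clock: 12.3
tool_pos: [0.6258, 0.1298, 0.0269]
eef_rot: [0.789, 0.614, 0.0, -0.0]
contact_force: [0.6, -0.9, 0.5]
opening: 0.655
finger_force: 15.0
```

Call:
{"name": "servo_tool", "arguments": {"translation": [[0, 0, 0.003], [0, 0, 0.0015], [0, 0, 0]], "turn": [[0, 0, 0], [0, 0, 0], [0, 0, 0]]}}

```text
clock: 12.68
tool_pos: [0.6253, 0.1296, 0.0218]
eef_rot: [0.789, 0.614, -0.0, -0.0]
contact_force: [0.6, -0.6, -0.1]
opening: 0.655
finger_force: 15.0
```

Call:
{"name": "servo_tool", "arguments": {"translation": [[0, 0, 0], [0, 0, 0], [0, 0, 0], [0, 0, 0], [0, 0, 0]], "turn": [[0, 0, 0], [0, 0, 0], [0, 0, 0], [0, 0, 0], [0, 0, 0]], "grip": 1}}

```text
clock: 13.3
tool_pos: [0.6254, 0.1296, 0.0219]
eef_rot: [0.789, 0.614, -0.0, -0.0]
contact_force: [0.4, -0.6, 0.1]
opening: 0.997
finger_force: 0.0
```

Call:
{"name": "servo_tool", "arguments": {"translation": [[0, 0, -0.03], [0, 0, -0.04], [0, 0, -0.04], [0, 0, 0]], "turn": [[0, 0, 0], [0, 0, 0], [0, 0, 0], [0, 0, 0]]}}

```text
clock: 13.8
tool_pos: [0.6277, 0.1306, 0.1353]
eef_rot: [0.79, 0.614, 0.003, 0.001]
contact_force: [-0.5, 0.3, 0.5]
opening: 1.001
finger_force: 0.0
```

```bash
python3 -c "
from h import *
plan(.4535,.287,.10,1.323)"
```

```text
t 13.8 pos [0.6277 0.1306 0.1353] open 1.001 F [-0.5  0.3  0.5] turn(tool) [ 0.005  -0.0036 -0.0015] then shift [ 0.1089 -0.2072  0.0353]
```

Call:
{"name": "servo_tool", "arguments": {"translation": [[0.022, -0.042, 0], [0.022, -0.0415, 0], [0.0215, -0.0415, 0], [0.022, -0.0415, 0], [0.0215, -0.0415, 0], [0, 0, 0.035], [0, 0, 0], [0, 0, 0]], "turn": [[0, 0, 0], [0, 0, 0], [0, 0, 0], [0, 0, 0], [0, 0, 0], [0, 0, 0], [0, 0, 0], [0, 0, 0]]}}

```text
clock: 14.8
tool_pos: [0.4512, 0.2858, 0.0971]
eef_rot: [0.79, 0.613, -0.001, 0.0]
contact_force: [-0.4, -0.1, 0.6]
opening: 0.999
finger_force: 0.0
```

```bash
python3 -c "
from h import *
plan(.4535,.287,.010,1.323);s=snap('scene');i=s['img'][120:360,240:500,::-1];cv2.imwrite('pics/s5.png',cv2.resize(i,None,fx=2.4,fy=2.4))"
```

```text
t 14.8 pos [0.4512 0.2858 0.0971] open 0.999 F [-0.4 -0.1  0.6] turn(tool) [-0.0005  0.0009 -0.0024] then shift [0.0017 0.002  0.0871]
```

View pics/s5.png

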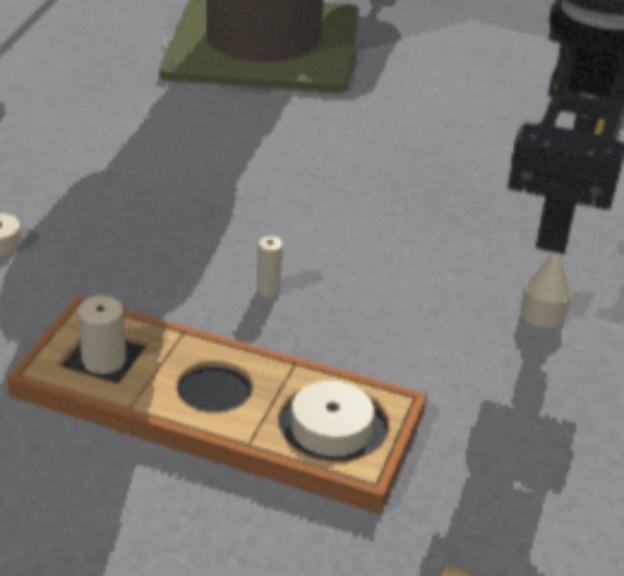

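The wheel sits flat and centred in the large recess at (333,415) in the crop, and the gripper is above the cone at (547,290). Grasping the cone's butt.

Call:
{"name": "servo_tool", "arguments": {"translation": [[0.0015, 0.001, 0.025], [0, 0, 0.03], [0, 0, 0.025], [0, 0, 0.008], [0, 0, 0], [0, 0, 0]], "turn": [[0, 0, 0], [0, 0, 0], [0, 0, 0], [0, 0, 0], [0, 0, 0], [0, 0, 0]]}}

```text
clock: 15.6
tool_pos: [0.4527, 0.2881, 0.0101]
eef_rot: [0.79, 0.614, 0.001, -0.0]
contact_force: [-0.4, 0.5, -0.3]
opening: 0.998
finger_force: 0.0
```

Call:
{"name": "servo_tool", "arguments": {"translation": [[0, 0, 0], [0, 0, 0], [0, 0, 0], [0, 0, 0], [0, 0, 0], [0, 0, 0]], "turn": [[0, 0, 0], [0, 0, 0], [0, 0, 0], [0, 0, 0], [0, 0, 0], [0, 0, 0]], "grip": 0}}

```text
clock: 16.35
tool_pos: [0.452, 0.2877, 0.009]
eef_rot: [0.789, 0.614, -0.0, -0.0]
contact_force: [0.6, -0.4, -1.1]
opening: 0.4
finger_force: 15.0
```

```bash
python3 -c "
from h import *
plan(.602,.041,.10,1.323)"
```

```text
t 16.35 pos [0.452  0.2877 0.009 ] open 0.4 F [ 0.6 -0.4 -1.1] turn(tool) [-0.0007  0.0003 -0.0011] then shift [-0.2024  0.206  -0.091 ]
```

Call:
{"name": "servo_tool", "arguments": {"translation": [[0, 0, -0.02], [0, 0, -0.04], [0, 0, -0.04], [-0.0405, 0.041, 0], [-0.0405, 0.041, 0], [-0.0405, 0.041, 0], [-0.0405, 0.0415, 0], [-0.0405, 0.0415, 0], [0, 0, 0], [0, 0, 0]], "turn": [[0, 0, 0], [0, 0, 0], [0, 0, 0], [0, 0, 0], [0, 0, 0], [0, 0, 0], [0, 0, 0], [0, 0, 0], [0, 0, 0], [0, 0, 0]]}}

```text
clock: 17.6
tool_pos: [0.6012, 0.0413, 0.1087]
eef_rot: [0.789, 0.614, -0.0, -0.001]
contact_force: [0.2, 0.4, -1.7]
opening: 0.407
finger_force: 15.0
```

```bash
python3 -c "
from h import *
plan(.602,.041,.0225,1.323);s=snap('scene');i=s['img'][120:360,240:500,::-1];cv2.imwrite('pics/s6.png',cv2.resize(i,None,fx=2.4,fy=2.4))"
```

```text
t 17.6 pos [0.6012 0.0413 0.1087] open 0.407 F [ 0.2  0.4 -1.7] turn(tool) [-0.0017 -0.0006 -0.0012] then shift [-0.0001  0.0008  0.0862]
```

View pics/s6.png

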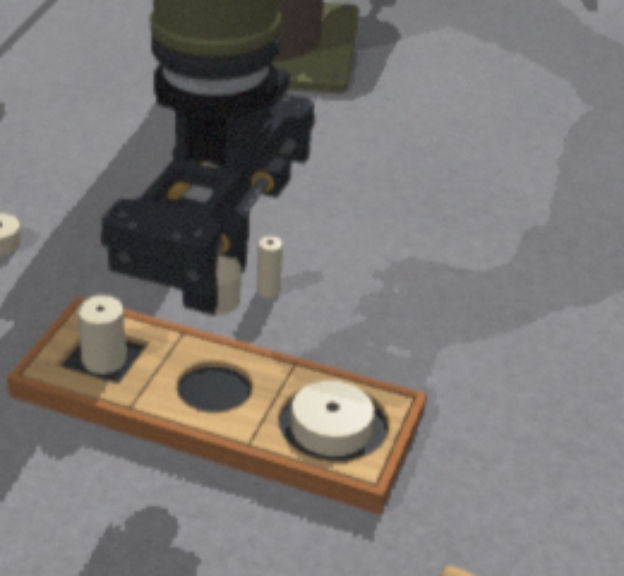

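The cone is held upright at (228,285) in the crop, above the small recess. Lowering it.

Call:
{"name": "servo_tool", "arguments": {"translation": [[0, 0, 0.03], [0, 0, 0.03], [0, 0, 0.015], [0, 0, 0.006], [0, 0, 0], [0, 0, 0]], "turn": [[0, 0, 0], [0, 0, 0], [0, 0, 0], [0, 0, 0], [0, 0, 0], [0, 0, 0]]}}

```text
clock: 18.4
tool_pos: [0.6024, 0.041, 0.0288]
eef_rot: [0.789, 0.614, 0.0, 0.0]
contact_force: [0.1, 0.2, -0.8]
opening: 0.401
finger_force: 15.0
```

Call:
{"name": "servo_tool", "arguments": {"translation": [[0, 0, 0.004], [0, 0, 0.0015], [0, 0, 0]], "turn": [[0, 0, 0], [0, 0, 0], [0, 0, 0]]}}

```text
clock: 18.77
tool_pos: [0.6017, 0.0407, 0.0223]
eef_rot: [0.789, 0.614, -0.0, -0.0]
contact_force: [0.5, 0.7, -0.6]
opening: 0.404
finger_force: 15.0
```

Call:
{"name": "servo_tool", "arguments": {"translation": [[0, 0, 0], [0, 0, 0], [0, 0, 0], [0, 0, 0], [0, 0, 0]], "turn": [[0, 0, 0], [0, 0, 0], [0, 0, 0], [0, 0, 0], [0, 0, 0]], "grip": 1}}

```text
clock: 19.4
tool_pos: [0.6018, 0.0407, 0.0224]
eef_rot: [0.789, 0.614, -0.0, -0.0]
contact_force: [0.2, 0.1, -0.2]
opening: 0.952
finger_force: 0.0
```

Call:
{"name": "servo_tool", "arguments": {"translation": [[0, 0, -0.03], [0, 0, -0.05], [0, 0, -0.05], [0, -0.05, -0.02], [0, -0.05, 0], [0, -0.05, 0], [0, 0, 0], [0, 0, 0]], "turn": [[0, 0, 0], [0, 0, 0], [0, 0, 0], [0, 0, 0], [0, 0, 0], [0, 0, 0], [0, 0, 0], [0, 0, 0]]}}

```text
clock: 20.4
tool_pos: [0.4577, 0.0778, 0.1728]
eef_rot: [0.79, 0.614, 0.001, 0.0]
contact_force: [0.5, -0.4, 0.2]
opening: 0.997
finger_force: 0.0
```

```bash
python3 - <<'E'
from h import *
s=snap('scene');W=world(s);z=W[...,2]
plan(.6,.04,.1,1.323)
for n,a,top in(('wheel',(.6265,.130),.033),('cone',(.604,.041),.071),('roll',(.581,-.048),.063)):
    p=W[(np.hypot(W[...,0]-a[0],W[...,1]-a[1])<.038)&(z>.0235)]; t=p[p[:,2]>p[:,2].max()-.006]
    print(n,'top centre',((t.min(0)+t.max(0))/2).round(4),'want',a,'zmax',p[:,2].max().round(4),'nominal',top)
i=s['img'][120:360,180:440,::-1];cv2.imwrite('pics/s7.png',cv2.resize(i,None,fx=2.4,fy=2.4))
E
```

```text
t 20.45 pos [0.4581 0.0777 0.1726] open 0.999 F [-0.1 -0.6  0.1] turn(tool) [ 0.0011 -0.0008 -0.0023] then shift [-0.0017  0.1468  0.0726]
wheel top centre [0.6278 0.1293 0.0321] want (0.6265, 0.13) zmax 0.0351 nominal 0.033
cone top centre [0.6043 0.0409 0.0683] want (0.604, 0.041) zmax 0.0712 nominal 0.071
roll top centre [ 0.582  -0.0473  0.0612] want (0.581, -0.048) zmax 0.0641 nominal 0.063
```

View pics/s7.png

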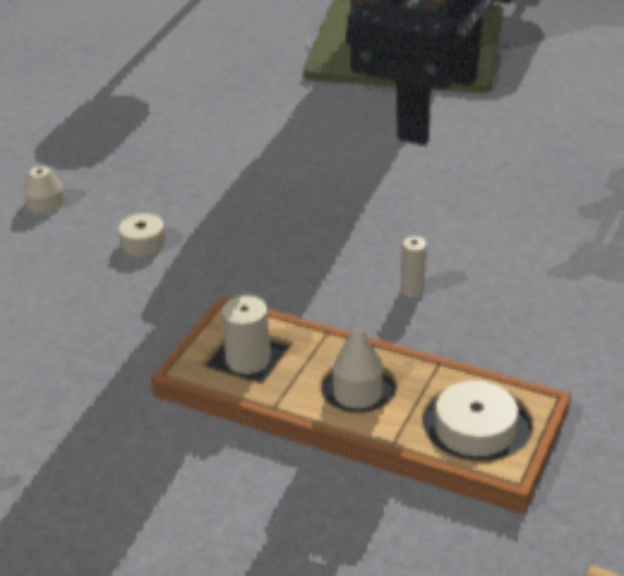

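In the crop, the roll (247,335), cone (358,370) and wheel (477,418) are seated upright and centred in their recesses. The worn felts are undisturbed and the arm is clear.

```bash
python3 -c "
from h import *
print(r.finish_job())"
```

```text
the job is handed in; nothing more can be done
None
```

The wheel, cone and roll are seated in their recesses, each centred to about 2 mm by the last camera check; the worn felts look untouched, and the job was handed in at about 20 s (no verdict was returned).

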